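# Rebuild the stepped bamboo tea stand beside the tea tin

### The job

Rebuild the stepped bamboo stand so that it climbs towards the tea tin: put the middle-length tier on the fixed longest tier and the shortest tier on top of that, all parallel and flush at the end nearest the tin, leaving a step free on each. Then stand the frog upright in the middle of the shortest tier and the brown cup upright in the middle of the open step next to it, on the middle-length tier (the lowest step stays empty), and lay the tea pick on the worktop in front of the stand (the robot's side), parallel to it, about midway along and some 9 cm clear of it. Leave the tongs and the teapot where they are.

Things in the scene. Friction and masses are not known exactly. Their poses are not given: they have to be found in the camera images.
- base: Longest bamboo tier, the bottom of the stepped stand, fixed to the worktop: an upturned shallow tray 210 mm long, 56 mm deep, 25 mm tall with a flat top. Origin at the centre of its underside (on the worktop, z = 0); y runs along its length, x across its depth, z up; its -x long side is its front, facing the robot.
- tin: Round metal tea tin with a small knob on its lid, 60 mm diameter, 87 mm tall with the knob, fixed on the worktop about 25 mm beyond one end of the bottom tier (which end differs from start to start: the sign of its y in the bottom tier's frame tells). Origin at the centre of its underside.
- plant: Small succulent in a terracotta pot, 62 mm diameter, about 87 mm tall, fixed on the worktop about 25 mm beyond the other end of the bottom tier. A bystander. Origin at the centre of its underside.
- mid_center (a point): Middle-length bamboo tier, loose, 140 mm long, 56 mm deep, 25 mm tall, upturned shallow tray with flat top; lies top up on the worktop. Point at its centre, half-way up; y runs along its length, x across its depth, z up. About 0.11 kg.
- short_center (a point): Shortest bamboo tier, loose, 70 mm long, 56 mm deep, 25 mm tall, same make, top up on the worktop. Point at its centre, half-way up; y along its length (the 70 mm), x across its depth (the 56 mm), z up. About 0.06 kg.
- frog_center (a point): Small grey-green glazed ceramic frog (tea pet), squat round body 44 mm diameter, 34 mm tall to the back and 38 mm to the eyes, flat underside; front feet reach 29 mm ahead of the axis. Point on its axis 17 mm above its underside; -x is where it looks, z up. About 0.07 kg.
- cup_center (a point): Glazed brown tea cup without handle, open at the top, 54 mm diameter at the rim, narrower at the foot, 46 mm tall. Point on its axis, half-way up (23 mm above its foot); z up through the mouth. About 0.08 kg.
- pick_center (a point): Tea pick lying on the worktop: square dark wooden handle 80 mm long and 12 mm by 12 mm, with a thin steel needle that goes on for 45 mm past the handle's +y end. Point at the middle of the handle, 6 mm above the worktop; y along the pick towards the needle, z up. About 0.035 kg, balanced within 10 mm of this point.
- tongs_center (a point): Bamboo tea tongs lying on the worktop, about 150 mm long, 30 mm wide, 12 mm tall; a bystander to leave alone. Point near the middle; y along them towards the open end.
- teapot_center (a point): Small brown clay teapot, 76 mm diameter body, 69 mm tall, spout to -x and handle to +x (about 120 mm over both); a bystander to leave alone. Point on its axis 32 mm above the worktop.
Not all that is in view belongs to the job. What is shaped like the base but grey or red is not meant.

How it is judged:
At the end, for the whole second after the job is handed in: Tiers stacked level, parallel within 0.14 rad, flush at the tin end and centred across within 10 mm; frog (shortest tier) and cup (middle step) upright within 14 mm of mid-place; pick on the worktop in front, 75-170 mm off the centre line, within 50 mm of midway, 0.25 rad; all at rest (((y of tin in the frame of base above 0 m and y of mid_center in the frame of base between 0.025 and 0.045 m and y of short_center in the frame of base between 0.06 and 0.08 m and y of frog_center in the frame of base between 0.055 and 0.085 m and y of cup_center in the frame of base between -0.015 and 0.015 m) or (y of tin in the frame of base below 0 m and y of mid_center in the frame of base between -0.045 and -0.025 m and y of short_center in the frame of base between -0.08 and -0.06 m and y of frog_center in the frame of base between -0.085 and -0.055 m and y of cup_center in the frame of base between -0.015 and 0.015 m)) and x of mid_center in the frame of base between -0.01 and 0.01 m and z of mid_center in the frame of base between 0.0325 and 0.0425 m and angle between each of mid_center, short_center, frog_center, cup_center's own z axis and vertical below 0.12 rad and x of short_center in the frame of base between -0.01 and 0.01 m and z of short_center in the frame of base between 0.0575 and 0.0675 m and x of frog_center in the frame of base between -0.014 and 0.014 m and z of frog_center in the frame of base between 0.087 and 0.097 m and x of cup_center in the frame of base between -0.014 and 0.014 m and z of cup_center in the frame of base between 0.068 and 0.078 m and angle between the y axis of each of mid_center, short_center and the y axis of base, either way round below 0.14 rad and x of pick_center in the frame of base between -0.17 and -0.075 m and y of pick_center in the frame of base between -0.05 and 0.05 m and height (world z) of pick_center below 0.012 m and angle between the y axis of pick_center and the y axis of base, either way round below 0.25 rad and linear speed of each of mid, short, frog, cup, pick below 0.02 m/s); the robot touches nothing.
It fails at once if the tongs are shifted by more than 25 mm (distance of tongs_center from where it was at the start of the episode above 0.025 m).
It fails at once if the teapot is shifted by more than 25 mm (distance of teapot_center from where it was at the start of the episode above 0.025 m).
It also fails if it takes over 125 s, if anything falls off the work surface, if the arm or the gripper's body presses on something with over 40 N, if the wrist force passes 120 N, or if a joint passes its speed limit or range.

### The arm

A 6-joint arm with a two-finger parallel gripper is mounted at the origin on the work surface. World frame = base frame: x ahead of the robot, y to its left, z up, the work surface at z = 0. Lengths are in m, angles in rad, forces in N, time in s.
With the tool pointing down it reaches from about 0.375 to 0.9 m from the base axis. Payload 3.1 kg.
Tool frame: the origin (TCP) lies midway between the tips of the shut fingers; the grasp point (between the pads) lies 19 mm behind it; z points along the fingers, y is the line along which they close (so a half turn about z gives the same grasp; the last joint's range is limited). The gripper opens to 87 mm and grips with 3 to 60 N. Pads are 19 mm wide; open, the fingers measure 117 mm over their backs; the gripper's body (75 mm by 190 mm) begins 51 mm behind the grasp point.
Start: joints at [-0.178, 0.527, 1.433, -0, 1.181, -0.178], TCP at [0.625, 0, 0.192] pointing down, gripper open.
Joint ranges: [-3.08, 3.08], [-0.75, 2.2], [0.22, 2.44], [-1.43, 4.57], [0, 2.65], [-2.85, 2.85]. Speed limits (rad/s): [2.79, 2.79, 3.14, 3.14, 3.14, 3.14].

### API

Orientations are given as a rotation vector (axis times angle).
In Python, from cell import monitor, optics, r gives the robot as it stands. The module is installed in compiled form; this text tells all that it offers.
- The arm moves only by the tool apply_moves, never from a script. Its argument "series" is text: rows parted by semicolons, each of 5 numbers parted by spaces: the closure, from 0 (fully open) to 1 (shut), then the shift along the tool's x, y, z in units of 0.1 m (1.0 is 0.1 m), then the turn about the tool's z in units of pi/2 rad (1.0 is pi/2 rad). A call has 1 to 10 rows; each row is the pose to reach, as a shift and turn from the pose commanded when the call began, along the tool's axes at that moment; what a row does not reach only later rows make up. A row lasts 1/10 s, in which the tool goes at most 50 mm and 8.59 degrees, less where a joint would pass 70% of its speed; a pose out of reach is approached as far as the arm can. A call with a number of a shift or a turn outside -1 to 1 is refused whole. A call with a gripper value outside its range is refused whole. The fingers move at their own pace and stop on an object; "force" is the grip in N (left out, the last holds). Time passes only in rows, so rows that repeat a pose let the fingers close. It gives the time, the measured TCP pose, the force, the opening and the grip force at its end, in the units of the state.
- monitor.state(): the state, without advancing time (a new reading comes with each control period).
- optics.grab_frame(name): name is "scene" or "side" or "wrist"; returns a dict with "img" (480x640x3 uint8, blue, green, red), "vfov" (degrees; the focal length in pixels is half the picture's height over the tangent of half this angle, whatever the lens; pixels are square), "cx", "cy" (the principal point, pixels), "world_to_cam" (4x4, takes a point from world to camera coordinates). Camera axes: x right, y up, looking along -z (the intrinsics and any distortion apply to the point x, -y, -z); pixel columns grow to the right and rows downward; lengths in m; the calibration is good to about 2 mm. A picture is of the moment at which its call begins. There is no depth.
- r.hand_in(): hands the job in; it is judged then, once.
The state is a dict: "time_s": time; "qpos": joint angles; "joint_velocities": joint speeds; "effort": joint torques, N m; "ee_pos": TCP position; "orientation": TCP orientation; "contact_force": force on the tool from outside, world axes, zero at the start; "torque": the same for the moment, N m; "grip_width": opening from 0.0 (shut) to 1.0 (fully open); "grip_force": force on a finger pad.
Only numpy, scipy, OpenCV 4.12 (cv2) and the standard library are available. Lean on these libraries where they do the work, as an engineer would, in place of code of your own. Each camera call takes 0.05 s, during which the arm holds its last target. There are 200 camera calls.

## Working session

There is one attempt and no reset: what is moved stays moved. The work goes in short steps, Python scripts to look and compute and a tool call to move; the robot and the scene stay as the last step left them, time stands still between calls to the robot, and variables do not carry over. Pictures are saved under pics/ and viewed, at most 14 in all, crops included, and the job is handed in when it is done.

Besides the shell and the picture viewer there is one more tool, called after "Request:" in YAML: its name, and indented under it one key for each argument. apply_moves: Moves the arm, as the interface text tells. Shifts and turns lie within -1 to 1; 1 stands for 0.1 m of shift or pi/2 rad of turn. Its arguments: {"type":"object","properties":{"series":{"type":"string"},"force":{"type":"number"}},"required":["series"]}

```bash
mkdir -p pics
cat > h.py <<'E'
import numpy as np, cv2
from cell import monitor, optics, r
def grab(n,save=None):
    f=optics.grab_frame(n)
    if save: cv2.imwrite('pics/'+save+'.png',f['img'])
    return f
E
python3 - <<'E'
from h import *
for n in ('scene','side','wrist'):
    f=grab(n,n+'0'); print(n,{k:(np.round(v,3).tolist() if k!='img' else 0) for k,v in f.items()})
s=monitor.state();print(s)
E
```

```text
scene {'img': 0, 'vfov': 42.924, 'cx': 321.724, 'cy': 243.348, 'world_to_cam': [[0.755, 0.656, 0.016, -0.382], [-0.478, 0.534, 0.697, 0.199], [0.449, -0.534, 0.717, -1.979], [0.0, 0.0, 0.0, 1.0]]}
side {'img': 0, 'vfov': 57.846, 'cx': 310.541, 'cy': 240.666, 'world_to_cam': [[-0.906, -0.422, -0.022, 0.444], [0.261, -0.6, 0.756, -0.162], [-0.332, 0.68, 0.654, -0.947], [0.0, 0.0, 0.0, 1.0]]}
wrist {'img': 0, 'vfov': 70.25, 'cx': 318.664, 'cy': 236.891, 'world_to_cam': [[1.0, 0.0, -0.002, -0.625], [-0.001, 0.967, -0.255, 0.032], [0.001, 0.255, 0.967, -0.39], [0.0, 0.0, 0.0, 1.0]]}
{'time_s': 0.15, 'qpos': array([-1.78493345e-01,  5.28281942e-01,  1.43365648e+00, -6.23654635e-05,
        1.18141667e+00, -1.78488455e-01]), 'joint_velocities': array([ 0.00202345,  0.00155261, -0.00449011,  0.00059959,  0.00059116,
       -0.00175388]), 'effort': array([ 9.14956272e-04, -4.40429199e+01, -1.76841742e+01,  6.33679633e-02,
        5.52540855e-02, -1.06930895e-04]), 'ee_pos': array([6.24349135e-01, 1.31362874e-04, 1.91463048e-01]), 'orientation': array([-2.22041983e+00, -2.22046166e+00,  1.65259563e-03]), 'contact_force': array([ 0.73294954, -0.00303967, -0.39937941]), 'torque': array([0.01365413, 0.04003451, 0.01784677]), 'grip_force': 0.0, 'grip_width': 1.000369210980522}
```

View pics/scene0.png

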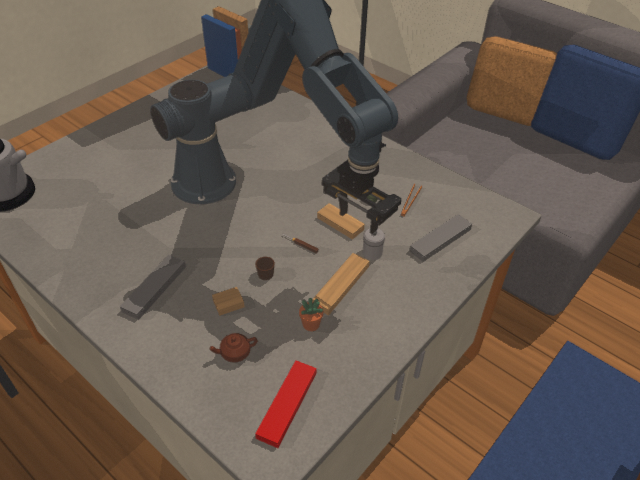

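View pics/side0.png

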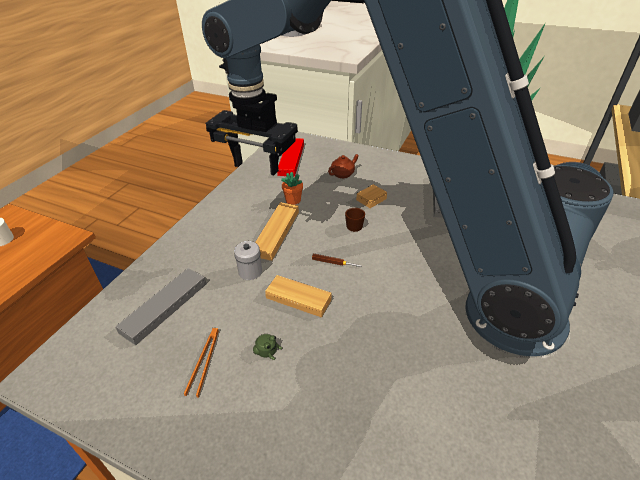

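View pics/wrist0.png

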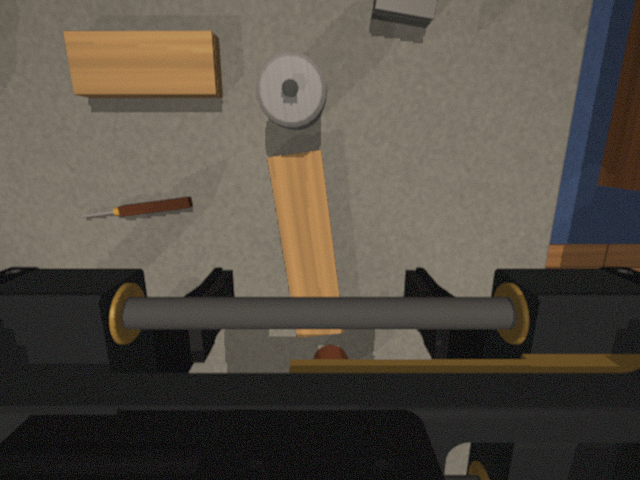

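Tin at the +y end of the base (wrist (290,90), base (305,245)); plant at the other end. Bamboo pieces: mid tier wrist (145,62), side (298,295); short tier side (371,196) / scene (228,300); the grey bars (scene (440,236), (153,287)) and red bar are lookalikes. Pick at wrist (150,208), cup side (355,219), frog side (266,346), teapot side (343,166), tongs side (203,362).

```bash
cat >> h.py <<'E'
def px(f,u,v,z):
    fl=f['img'].shape[0]/2/np.tan(np.radians(f['vfov'])/2)
    T=np.array(f['world_to_cam']);R=T[:3,:3];C=-R.T@T[:3,3]
    d=R.T@np.array([(u-f['cx'])/fl,-(v-f['cy'])/fl,-1.])
    return C+d*(z-C[2])/d[2]
def blob(f,lo,hi,roi,z,k=3):
    """rect of biggest HSV blob in roi(x0,y0,x1,y1) -> world centre, corners"""
    x0,y0,x1,y1=roi;m=cv2.inRange(cv2.cvtColor(f['img'][y0:y1,x0:x1],cv2.COLOR_BGR2HSV),lo,hi)
    m=cv2.morphologyEx(m,cv2.MORPH_OPEN,np.ones((k,k)))
    c=max(cv2.findContours(m,0,2)[0],key=cv2.contourArea)+np.array([x0,y0])
    q=cv2.approxPolyDP(cv2.convexHull(c),6,True)[:,0]
    return c,q,np.array([px(f,u,v,z)[:2] for u,v in q])
E
python3 - <<'E'
from h import *
w=grab('wrist');s=grab('side')
hs=lambda f,u,v:cv2.cvtColor(f['img'],cv2.COLOR_BGR2HSV)[v,u]
print([hs(w,*p) for p in((145,62),(145,95),(305,245),(250,245))],[hs(s,*p) for p in((371,190),(298,290),(355,222),(266,346))])
for n,f,roi in(('mid',w,(40,10,240,110)),('base',w,(255,140,350,345)),('mid_s',s,(255,260,345,320)),('base_s',s,(250,195,305,262)),('short_s',s,(350,175,395,212))):
    c,q,W=blob(f,(8,80,120),(25,255,255),roi,.025); print(n,q.tolist(),W.round(3).tolist())
for n,f,u,v,z in(('tin',w,290,88,.087),('pickend',w,192,203,.006),('pickferr',w,117,211,.006),('cupfoot',s,355,229,0),('cuprim',s,355,212,.046),('frog',s,266,346,.017),('teapot',s,343,168,.032),('plant',s,292,201,0),('tongs0',s,215,330,.006),('tongs1',s,190,393,.006)):
    print(n,px(f,u,v,z)[:2].round(3))
E
```

```text
[array([ 16, 137, 158], dtype=uint8), array([ 15, 128,  82], dtype=uint8), array([ 17, 141, 170], dtype=uint8), array([ 20,  43, 120], dtype=uint8)] [array([ 16, 165, 133], dtype=uint8), array([ 18, 157, 227], dtype=uint8), array([  9, 208,  54], dtype=uint8), array([ 42,  96, 122], dtype=uint8)]
mid [[211, 31], [215, 93], [73, 93], [63, 31]] [[0.523, 0.174], [0.523, 0.12], [0.384, 0.12], [0.384, 0.174]]
base [[320, 150], [338, 296], [290, 296], [267, 158]] [[0.626, 0.066], [0.647, -0.096], [0.592, -0.096], [0.572, 0.058]]
mid_s [[265, 290], [278, 275], [331, 295], [318, 316], [266, 298]] [[0.522, 0.175], [0.517, 0.121], [0.379, 0.129], [0.381, 0.195], [0.508, 0.195]]
base_s [[300, 195], [274, 255], [262, 258], [260, 233], [286, 195]] [[0.613, -0.193], [0.559, 0.064], [0.581, 0.085], [0.634, 0.004], [0.651, -0.177]]
short_s [[375, 185], [386, 198], [368, 207], [358, 192]] [[0.43, -0.328], [0.38, -0.277], [0.413, -0.216], [0.464, -0.274]]
tin [0.602 0.115]
pickend [0.483 0.008]
pickferr [ 0.398 -0.001]
cupfoot [ 0.421 -0.139]
cuprim [ 0.429 -0.153]
frog [0.448 0.302]
teapot [ 0.549 -0.37 ]
plant [ 0.638 -0.188]
tongs0 [0.573 0.305]
tongs1 [0.532 0.446]
```

Request:
apply_moves:
  series: "0 0 -.5 0 .1; 0 0 -1 0 .2"
  force: 15

```text
time_s: 0.45
ee_pos: [0.5245, -0.0001, 0.1916]
orientation: [2.534, 1.857, -0.0]
contact_force: [-0.6, -0.1, 1.0]
grip_width: 1.005
grip_force: 0.0
```

Request:
apply_moves:
  series: "0 0 -.4 .3 .1; 0 0 -.8 .5 .2; 0 0 -.8 .5 .3; 0 0 -.8 .5 .4; 0 0 -.8 .5 .5; 0 0 -.8 .5 .6; 0 0 -.8 .5 .7; 0 0 -.8 .5 .74;0 0 -.8 .5 .74;0 0 -.8 .5 .74"

```text
time_s: 1.45
ee_pos: [0.4486, 0.0237, 0.1423]
orientation: [3.137, 0.174, 0.0]
contact_force: [0.3, 0.2, -0.6]
grip_width: 1.001
grip_force: 0.0
```

```bash
cat >> h.py <<'E'
from scipy.spatial.transform import Rotation as Ro
def go(xyz,yaw=None):
    """print tool-frame units to world target xyz; yaw(deg)=direction of closing line (mod 180)"""
    s=monitor.state();R=Ro.from_rotvec(s['orientation']).as_matrix()
    cy=np.degrees(np.arctan2(R[1,1],R[0,1]))
    print('t',round(s['time_s'],2),'tcp',s['ee_pos'].round(4),'closing',cy.round(2),'gw',round(s['grip_width'],3),'F',s['contact_force'].round(1))
    d=R.T@(np.array(xyz)-s['ee_pos'])*10
    t=None if yaw is None else -(((yaw-cy+90)%180)-90)/90
    print('  shift',d.round(3),'turn',None if t is None else round(t,3))
E
python3 - <<'E'
from h import *
f=grab('wrist','w1');go((.443,.004,.004),95.7)
for z in(0,):
  print(px(f,320,240,0).round(3))
E
```

```text
t 1.5 tcp [0.4486 0.0237 0.1423] closing -83.67 gw 1.001 F [ 0.4 -0.4 -0.3]
  shift [-0.077  0.189  1.383] turn 0.007
[0.427 0.019 0.   ]
```

View pics/w1.png

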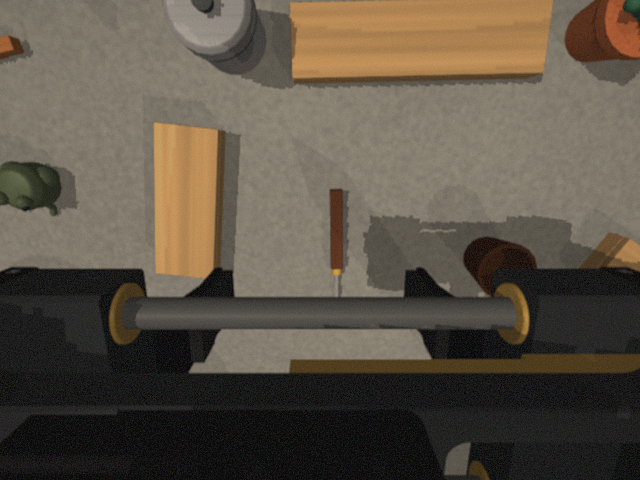

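The picture shows the base along the top (front top edge (293,79)–(543,73)), the mid tier at (190,200), pick handle (336,190)–(337,270), cup (500,262), frog (28,187).

Run:
```python
from h import *
f=grab('wrist')
for n,roi in(('mid',(140,110,240,290)),('base',(270,0,560,90))):
    c,q,W=blob(f,(8,80,120),(25,255,255),roi,.025); print(n,q.tolist(),W.round(4).tolist())
c,q,W=blob(f,(0,100,20),(20,255,110),(315,180,360,275),.012);print('pick',q.tolist(),W.round(4).tolist())
print(px(f,336,190,.012),px(f,337,268,.012),'tin',px(f,204,2,.087))
```

```text
mid [[154, 122], [217, 129], [213, 267], [205, 277], [155, 272]] [[0.5232, 0.1744], [0.5235, 0.1201], [0.3959, 0.1195], [0.3848, 0.1269], [0.3846, 0.175]]
base [[553, 0], [543, 72], [292, 77], [290, 2]] [[0.6512, -0.142], [0.599, -0.1486], [0.572, 0.0592], [0.6266, 0.0658]]
pick [[341, 190], [342, 260], [332, 268], [330, 190]] [[0.4814, 0.0054], [0.4124, -0.0044], [0.4029, 0.0044], [0.4803, 0.0157]]
[0.48092597 0.01010048 0.012     ] [ 0.40347638 -0.00054064  0.012     ] tin [0.59886459 0.11324456 0.087     ]
```

Request:
apply_moves:
  series: "0 -.08 .18 .5 -.016; 0 -.08 .18 .9 -.016; 0 -.08 .18 1 -.016"

```text
time_s: 1.85
ee_pos: [0.4397, 0.0052, 0.0392]
orientation: [-3.132, -0.209, 0.012]
contact_force: [0.0, 0.7, 0.6]
grip_width: 1.0
grip_force: 0.0
```

Request:
apply_moves:
  series: ".5 0 0 .2 0; .5 0 0 .38 0; .7 0 0 .38 0; 1 0 0 .38 0; 1 0 0 .38 0; 1 0 0 .38 0;1 0 0 .38 0; 1 0 0 .2 0; 1 0 0 -.1 0"

```text
time_s: 2.75
ee_pos: [0.4413, 0.0052, 0.052]
orientation: [-3.133, -0.209, 0.006]
contact_force: [0.6, 0.3, 0.4]
grip_width: 0.262
grip_force: 0.0
```

Run:
```python
from h import *
go((.4898,-.0576,.005),7.4)
```

```text
t 2.75 tcp [0.4413 0.0052 0.052 ] closing -82.36 gw 0.262 F [0.6 0.3 0.4]
  shift [0.399 0.687 0.467] turn -0.997
```

Request:
apply_moves:
  series: ".6 .01 0 .2 0; .6 .01 0 .48 0; .8 .01 0 .48 0; 1 .01 0 .48 0; 1 .01 0 .48 0; 1 .01 0 .48 0; 1 .01 0 .48 0; 1 .01 0 .48 0;1 .01 0 .48 0;1 .01 0 .48 0"

```text
time_s: 3.75
ee_pos: [0.4436, 0.005, 0.0044]
orientation: [3.135, 0.21, 0.0]
contact_force: [0.1, -0.3, 0.2]
grip_width: 0.008
grip_force: 0.0
```

Request:
apply_moves:
  series: "1 0 0 -.2 0; 1 0 0 -.5 0;1 0 0 -.5 0"

```text
time_s: 4.05
ee_pos: [0.4456, 0.0046, 0.0566]
orientation: [3.133, 0.21, 0.009]
contact_force: [0.8, -0.0, -0.3]
grip_width: 0.002
grip_force: 0.0
```

Run:
```python
from h import *
go((.4898,-.0576,.005),7.4)
```

```text
t 4.05 tcp [0.4456 0.0046 0.0566] closing -82.34 gw 0.002 F [ 0.8 -0.  -0.3]
  shift [0.353 0.675 0.519] turn -0.997
```

Request:
apply_moves:
  series: "0 0 0 -.4 0; 0 0 0 -.8 0;0 0 0 -.8 0;0 0 0 -.8 0"

```text
time_s: 4.45
ee_pos: [0.4437, 0.005, 0.1344]
orientation: [3.134, 0.21, 0.002]
contact_force: [-0.1, -0.6, 0.7]
grip_width: 0.284
grip_force: 0.0
```

Run:
```python
from h import *
f=grab('wrist','w2');go((.4425,.005,.004))
```

```text
t 4.5 tcp [0.4428 0.0052 0.1336] closing -82.35 gw 0.326 F [ 0.4 -0.  -0.1]
  shift [-0.002  0.002  1.296] turn None
```

View pics/w2.png

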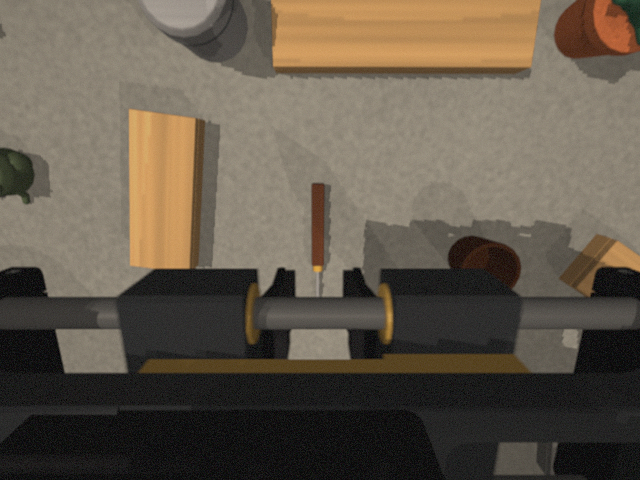

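```bash
cat >> h.py <<'E'
def uv(f,p):
    fl=f['img'].shape[0]/2/np.tan(np.radians(f['vfov'])/2)
    c=np.array(f['world_to_cam'])@np.r_[p,1.]
    return (f['cx']+fl*c[0]/-c[2],f['cy']-fl*c[1]/-c[2])
E
python3 - <<'E'
from h import *
f=grab('wrist')
print(px(f,318,183,.012),px(f,318,267,.012))
s=monitor.state();print('tcp px',uv(f,s['ee_pos']),'below',uv(f,(*s['ee_pos'][:2],.006)))
g=grab('side','s2');print([uv(g,p) for p in((.481,.010,.012),(.4035,-.0005,.012))])
cv2.imwrite('pics/s2c.png',cv2.resize(g['img'][220:300,270:390],None,fx=6,fy=6))
E
```

```text
[0.480371   0.01027175 0.012     ] [ 0.39967105 -0.00055339  0.012     ]
tcp px (np.float64(317.4134559348957), np.float64(268.10622323377254)) below (np.float64(317.86782704687806), np.float64(222.58849657855663))
[(np.float64(312.0257691237254), np.float64(253.8679546329554)), (np.float64(342.2785317187078), np.float64(259.727783714372))]
```

View pics/s2c.png

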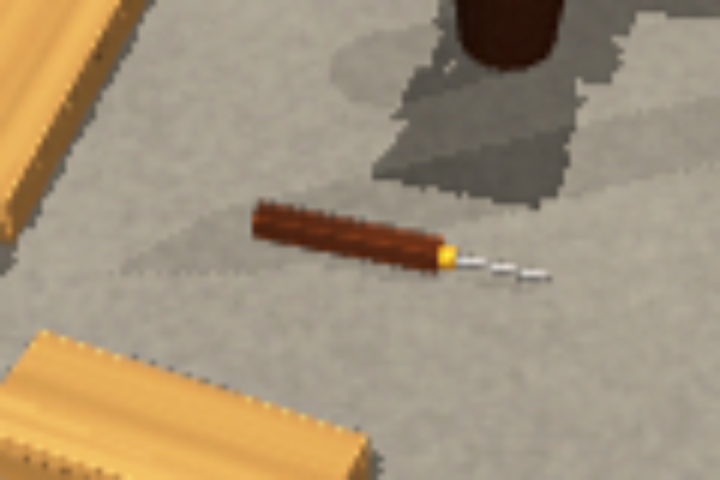

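Request:
apply_moves:
  series: ".6 0 0 .5 0; .6 0 0 .9 0; .6 0 0 1 0; .6 0 0 1 0"

```text
time_s: 5.0
ee_pos: [0.4415, 0.0055, 0.0323]
orientation: [-3.133, -0.209, 0.01]
contact_force: [0.5, 0.5, 0.2]
grip_width: 0.4
grip_force: 0.0
```

Request:
apply_moves:
  series: ".6 0 0 .29 0; .7 0 0 .31 0; .7 0 0 .31 0; .7 0 0 .31 0"

```text
time_s: 5.4
ee_pos: [0.4444, 0.0049, 0.0046]
orientation: [3.134, 0.21, 0.004]
contact_force: [0.6, -0.2, 0.2]
grip_width: 0.306
grip_force: 0.0
```

Run:
```python
from h import *
g=grab('side');go((.4425,.005,.004))
print('tcp uv',uv(g,monitor.state()['ee_pos']))
cv2.imwrite('pics/s3c.png',cv2.resize(g['img'][180:300,250:400],None,fx=5,fy=5))
```

```text
t 5.45 tcp [0.4445 0.0049 0.0047] closing -82.34 gw 0.306 F [ 0.1  1.1 -0.1]
  shift [-0.02  -0.004  0.007] turn None
tcp uv (np.float64(326.16801682877156), np.float64(258.7045710659697))
```

View pics/s3c.png

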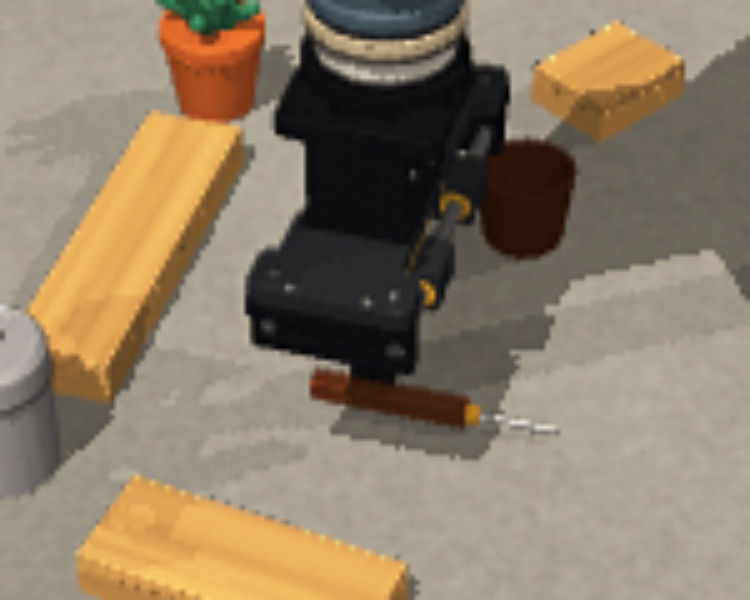

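Request:
apply_moves:
  series: ".6 -.02 0 .03 0; .6 -.02 0 .05 0; .6 -.02 0 .05 0"

```text
time_s: 5.75
ee_pos: [0.4414, 0.0048, -0.0016]
orientation: [3.135, 0.209, 0.0]
contact_force: [-0.4, -0.2, 0.3]
grip_width: 0.39
grip_force: 0.0
```

Request:
apply_moves:
  series: ".6 0 0 .03 0; .6 0 0 .04 0; .6 0 0 .04 0"

```text
time_s: 6.05
ee_pos: [0.4414, 0.0048, -0.006]
orientation: [-3.134, -0.21, 0.001]
contact_force: [0.1, -0.1, -0.6]
grip_width: 0.403
grip_force: 0.0
```

Request:
apply_moves:
  series: ".6 0 0 .02 0; .6 0 0 .03 0; .6 0 0 .03 0"

```text
time_s: 6.35
ee_pos: [0.4414, 0.0048, -0.0089]
orientation: [-3.134, -0.21, 0.001]
contact_force: [-0.1, -0.1, -0.8]
grip_width: 0.4
grip_force: 0.0
```

Request:
apply_moves:
  series: ".6 0 0 .02 0; .6 0 0 .03 0; .6 0 0 .03 0"

```text
time_s: 6.65
ee_pos: [0.4414, 0.0048, -0.0119]
orientation: [-3.134, -0.21, 0.0]
contact_force: [-0.4, -0.2, -0.6]
grip_width: 0.397
grip_force: 0.0
```

Request:
apply_moves:
  series: ".8 0 0 0 0; 1 0 0 0 0; 1 0 0 0 0; 1 0 0 0 0; 1 0 0 0 0; 1 0 0 0 0"

```text
time_s: 7.25
ee_pos: [0.4416, 0.0048, -0.0117]
orientation: [-3.135, -0.21, 0.0]
contact_force: [-0.1, 1.4, -0.2]
grip_width: 0.016
grip_force: 0.0
```

Request:
apply_moves:
  series: ".6 0 0 0 0; .6 0 0 0 0; .6 0 0 0 0; .6 0 0 .02 0; .6 0 0 .03 0; .6 0 0 .03 0"

```text
time_s: 7.85
ee_pos: [0.4414, 0.0048, -0.015]
orientation: [-3.134, -0.21, 0.001]
contact_force: [-0.3, -0.3, 0.4]
grip_width: 0.383
grip_force: 0.0
```

Request:
apply_moves:
  series: ".6 0 0 .02 0; .6 0 0 .03 0; .6 0 0 .03 0"

```text
time_s: 8.15
ee_pos: [0.4414, 0.0048, -0.0179]
orientation: [-3.134, -0.21, 0.001]
contact_force: [-0.4, -0.3, -0.3]
grip_width: 0.4
grip_force: 0.0
```

Run:
```python
from h import *
g=grab('side');go((.4425,.005,.004))
print('tcp uv',uv(g,monitor.state()['ee_pos']))
cv2.imwrite('pics/s4c.png',cv2.resize(g['img'][200:290,270:390],None,fx=6,fy=6))
```

```text
t 8.2 tcp [ 0.4415  0.0048 -0.0179] closing -82.35 gw 0.402 F [-0.3 -0.1 -0.6]
  shift [ 0.011 -0.001 -0.219] turn None
tcp uv (np.float64(327.2667170876605), np.float64(265.494449978696))
```

View pics/s4c.png

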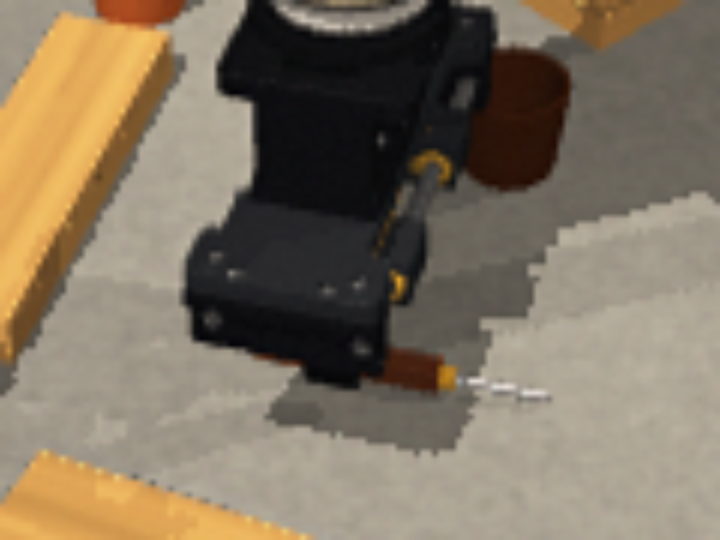

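Request:
apply_moves:
  series: ".8 0 0 0 0; 1 0 0 0 0; 1 0 0 0 0; 1 0 0 0 0; 1 0 0 0 0; 1 0 0 0 0"

```text
time_s: 8.8
ee_pos: [0.4415, 0.0048, -0.0177]
orientation: [3.135, 0.21, -0.0]
contact_force: [0.1, -0.0, 0.8]
grip_width: 0.017
grip_force: 0.0
```

Request:
apply_moves:
  series: "1 0 0 0 0; 1 0 0 0 0;1 0 0 -.1 0;1 0 0 -.2 0;1 0 0 -.2 0"

```text
time_s: 9.3
ee_pos: [0.4426, 0.0046, 0.0038]
orientation: [3.134, 0.21, 0.005]
contact_force: [0.2, 0.7, -0.2]
grip_width: 0.007
grip_force: 0.0
```

Run:
```python
from h import *
g=grab('side');go((.4425,.005,.004))
cv2.imwrite('pics/s5c.png',cv2.resize(g['img'][200:290,270:390],None,fx=6,fy=6))
```

```text
t 9.35 tcp [0.4423 0.0046 0.0033] closing -82.35 gw 0.004 F [0.7 0.9 0.3]
  shift [ 0.002 -0.004 -0.007] turn None
```

View pics/s5c.png

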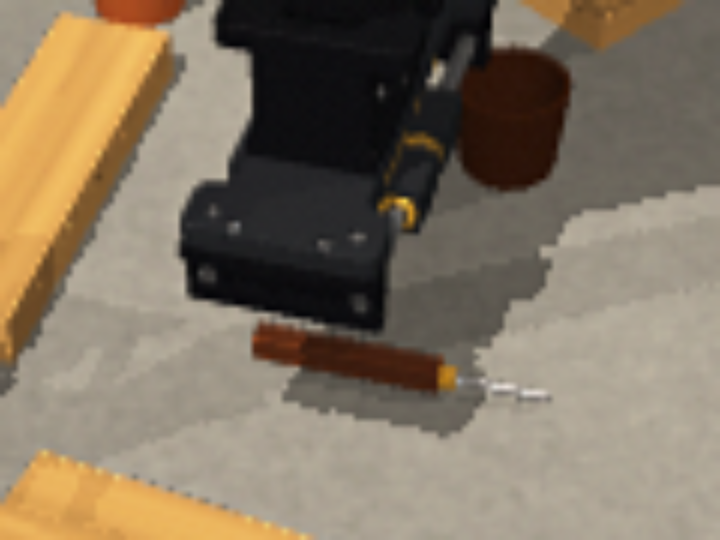

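Request:
apply_moves:
  series: ".6 0 0 0 0; .6 0 0 0 0; .6 0 0 0 0;.6 0 0 .1 0;.6 0 0 .2 0; .6 0 0 .23 0; .6 0 0 .25 0; .6 0 0 .25 0"

```text
time_s: 10.15
ee_pos: [0.4412, 0.0049, -0.0233]
orientation: [-3.134, -0.21, 0.002]
contact_force: [-0.7, -0.9, 0.0]
grip_width: 0.397
grip_force: 0.0
```

Request:
apply_moves:
  series: ".6 0 0 .02 0; .6 0 0 .03 0; .6 0 0 .03 0"

```text
time_s: 10.45
ee_pos: [0.4416, 0.0048, -0.0257]
orientation: [3.135, 0.21, 0.0]
contact_force: [-0.2, 0.3, 0.5]
grip_width: 0.398
grip_force: 0.0
```

Request:
apply_moves:
  series: ".6 0 0 .01 0; .6 0 0 .02 0; .6 0 0 .02 0"

```text
time_s: 10.75
ee_pos: [0.4415, 0.0048, -0.0278]
orientation: [-3.135, -0.21, 0.0]
contact_force: [-0.7, -0.4, -0.5]
grip_width: 0.401
grip_force: 0.0
```

Request:
apply_moves:
  series: ".6 0 0 .01 0; .6 0 0 .02 0; .6 0 0 .02 0"

```text
time_s: 11.05
ee_pos: [0.4415, 0.0048, -0.0298]
orientation: [-3.135, -0.21, 0.0]
contact_force: [-0.5, 0.2, -0.9]
grip_width: 0.4
grip_force: 0.0
```

Request:
apply_moves:
  series: ".8 0 0 0 0; 1 0 0 0 0; 1 0 0 0 0; 1 0 0 0 0; 1 0 0 0 0; 1 0 0 0 0"

```text
time_s: 11.65
ee_pos: [0.4415, 0.0048, -0.0297]
orientation: [-3.135, -0.21, 0.0]
contact_force: [-0.5, 0.0, 0.5]
grip_width: 0.135
grip_force: 15.0
```

Request:
apply_moves:
  series: "1 0 0 -.2 0; 1 0 0 -.5 0;1 0 0 -.5 0"

```text
time_s: 11.95
ee_pos: [0.4433, 0.0045, 0.0225]
orientation: [3.133, 0.21, 0.008]
contact_force: [-0.4, 0.4, -0.7]
grip_width: 0.136
grip_force: 15.0
```

Run:
```python
from h import *
go((.4898,-.0576,-.0293),7.4)
```

```text
t 11.95 tcp [0.4433 0.0045 0.0225] closing -82.34 gw 0.136 F [-0.4  0.4 -0.7]
  shift [0.375 0.676 0.521] turn -0.997
```

Request:
apply_moves:
  series: "1 .1 .2 -.1 -.1; 1 .25 .4 -.1 -.2; 1 .385 .6 -.1 -.3; 1 .385 .68 -.1 -.4; 1 .385 .68 -.1 -.5; 1 .385 .68 -.1 -.6; 1 .385 .68 -.1 -.7; 1 .385 .68 -.1 -.8; 1 .385 .68 -.1 -.9; 1 .385 .68 -.1 -1"

```text
time_s: 12.95
ee_pos: [0.4882, -0.0573, 0.0294]
orientation: [-2.143, -2.296, 0.001]
contact_force: [0.0, 0.9, -0.8]
grip_width: 0.14
grip_force: 15.0
```

Request:
apply_moves:
  series: "1 0 0 .2 0; 1 0 0 .4 0; 1 0 0 .55 0; 1 0 0 .59 0; 1 0 0 .59 0; .7 0 0 .59 0; .7 0 0 .59 0; .7 0 0 .59 0; .5 0 0 .3 0; 0 0 0 -.4 0"

```text
time_s: 13.95
ee_pos: [0.4864, -0.0568, 0.0487]
orientation: [-2.146, -2.285, 0.005]
contact_force: [0.1, -0.6, -0.2]
grip_width: 0.403
grip_force: 0.0
```

Run:
```python
from h import *
go((.4537,.1473,-.026),90)
```

```text
t 13.95 tcp [ 0.4864 -0.0568  0.0487] closing 3.58 gw 0.403 F [ 0.1 -0.6 -0.2]
  shift [ 2.056 -0.194  0.754] turn -0.96
```

Request:
apply_moves:
  series: "0 .5 -.1 -.3 -.1; 0 1 -.19 -.3 -.2; 0 1 -.19 -.3 -.3; 0 1 -.19 -.3 -.4; 0 1 -.19 -.3 -.5"

```text
time_s: 14.45
ee_pos: [0.4633, 0.042, 0.0807]
orientation: [1.151, 2.922, 0.0]
contact_force: [-1.4, 0.3, 1.1]
grip_width: 0.852
grip_force: 0.0
```

Run:
```python
from h import *
go((.4537,.1473,-.026),90)
```

```text
t 14.45 tcp [0.4633 0.042  0.0807] closing 47.02 gw 0.852 F [-1.4  0.3  1.1]
  shift [0.789 0.705 1.067] turn -0.478
```

Request:
apply_moves:
  series: "0 .4 .35 0 -.1; 0 .79 .7 .1 -.2; 0 .79 .7 .2 -.3; 0 .79 .7 .3 -.4; 0 .79 .7 .4 -.478; 0 .79 .7 .4 -.478; 0 .79 .7 .4 -.478"

```text
time_s: 15.15
ee_pos: [0.4542, 0.1463, 0.0403]
orientation: [-0.016, -3.141, 0.0]
contact_force: [0.4, -0.8, -0.5]
grip_width: 0.998
grip_force: 0.0
```

Run:
```python
from h import *
f=grab('wrist','w3')
go((.4537,.1473,-.026),90)
c,q,W=blob(f,(8,80,120),(25,255,255),(200,0,440,290),.025); print(q.tolist(),W.round(4).tolist())
```

```text
t 15.2 tcp [0.4545 0.1462 0.0406] closing 89.42 gw 1.0 F [ 0.1 -0.  -0.7]
  shift [0.009 0.011 0.666] turn -0.006
[[367, 144], [364, 289], [281, 289], [273, 146]] [[0.3839, 0.175], [0.476, 0.1754], [0.4755, 0.1208], [0.3845, 0.1195]]
```

Request:
apply_moves:
  series: "0 .01 .01 .3 -.006; 0 .01 .01 .55 -.006; 0 .01 .01 .66 -.006; .3 .01 .01 .66 -.006; 1 .01 .01 .66 -.006; 1 .01 .01 .66 -.006; 1 .01 .01 .66 -.006; 1 .01 .01 .66 -.006; 1 .01 .01 .66 -.006"
  force: 25

```text
time_s: 16.1
ee_pos: [0.4539, 0.1474, -0.025]
orientation: [-0.003, 3.14, 0.0]
contact_force: [0.5, 1.1, 5.9]
grip_width: 0.643
grip_force: 25.0
```

Request:
apply_moves:
  series: "1 0 0 -.2 0; 1 0 0 -.5 0; 1 0 0 -.9 0; 1 0 0 -.9 0; 1 0 0 -.9 0"

```text
time_s: 16.6
ee_pos: [0.4537, 0.1473, 0.065]
orientation: [-0.004, 3.139, 0.0]
contact_force: [0.0, -0.6, -1.4]
grip_width: 0.642
grip_force: 25.0
```

```bash
cat >> h.py <<'E'
BC=np.array([.6128,-.0416]);UX=np.array([.9917,.1288]);UY=np.array([-.1288,.9917])
def B(x,y): return BC+x*UX+y*UY
E
python3 - <<'E'
from h import *
print(B(0,.035));go((*B(0,.035),0),7.4)
E
```

```text
[ 0.608292  -0.0068905]
t 16.6 tcp [0.4537 0.1473 0.065 ] closing 90.13 gw 0.642 F [ 0.  -0.6 -1.4]
  shift [-1.541 -1.546  0.653] turn 0.919
```

Request:
apply_moves:
  series: "1 0 -.2 0 .05; 1 0 -.5 0 .1; 1 0 -.8 0 .15; 1 -.1 -1 0 .2; 1 -.2 -1 0 .25; 1 -.3 -1 0 .3; 1 -.4 -1 0 .35; 1 -.5 -1 0 .4; 1 -.5 -1 0 .45;1 -.5 -1 0 .45"

```text
time_s: 17.6
ee_pos: [0.5023, 0.0475, 0.0625]
orientation: [-1.083, -2.945, 0.001]
contact_force: [0.4, -0.1, -0.8]
grip_width: 0.643
grip_force: 25.0
```

Run:
```python
from h import *
go((*B(0,.035),0),7.4)
```

```text
t 17.6 tcp [0.5023 0.0475 0.0625] closing 49.63 gw 0.643 F [ 0.4 -0.1 -0.8]
  shift [-1.162  0.274  0.621] turn 0.469
```

Request:
apply_moves:
  series: "1 -.2 .05 -.1 .05; 1 -.4 .1 -.1 .1; 1 -.6 .2 -.1 .15; 1 -.8 .27 -.1 .2; 1 -1 .27 -.1 .25; 1 -1 .27 -.1 .3; 1 -1 .27 -.1 .35; 1 -1 .27 -.1 .42; 1 -1 .27 -.1 .469; 1 -1 .27 -.1 .469"

```text
time_s: 18.6
ee_pos: [0.5958, 0.0034, 0.0728]
orientation: [-2.069, -2.36, 0.003]
contact_force: [0.1, 0.1, -0.5]
grip_width: 0.64
grip_force: 25.0
```

Run:
```python
from h import *
go((*B(0,.035),0),7.4)
```

```text
t 18.6 tcp [0.5958 0.0034 0.0728] closing 7.51 gw 0.64 F [ 0.1  0.1 -0.5]
  shift [-0.119  0.113  0.727] turn 0.001
```

Request:
apply_moves:
  series: "1 -.119 .113 .1 0; 1 -.119 .113 .3 0; 1 -.119 .113 .5 0; 1 -.119 .113 .6 0; 1 -.119 .113 .67 0; 1 -.119 .113 .7 0; 1 -.119 .113 .72 0; 1 -.119 .113 .73 0; 1 -.119 .113 .73 0"

```text
time_s: 19.5
ee_pos: [0.6104, -0.0072, 0.0018]
orientation: [2.072, 2.36, 0.001]
contact_force: [0.5, -0.3, -1.3]
grip_width: 0.639
grip_force: 25.0
```

Request:
apply_moves:
  series: ".2 0 0 0 0; .1 0 0 0 0; 0 0 0 0 0; 0 0 0 -.2 0; 0 0 0 -.6 0; 0 0 0 -1 0; 0 -.5 -.5 -1 0; 0 -1 -1 -1 0; 0 -1 -1 -1 0"

```text
time_s: 20.4
ee_pos: [0.5225, -0.1204, 0.102]
orientation: [2.071, 2.361, -0.0]
contact_force: [-0.5, -0.1, -0.1]
grip_width: 0.998
grip_force: 0.0
```

Run:
```python
from h import *
f=grab('wrist','w4');go((.422,-.274,-.026),0)
```

```text
t 20.45 tcp [ 0.5184 -0.1242  0.1015] closing 7.31 gw 1.0 F [-3.1 -2.1  0.2]
  shift [-1.361 -1.141  1.283] turn 0.081
```

View pics/w4.png

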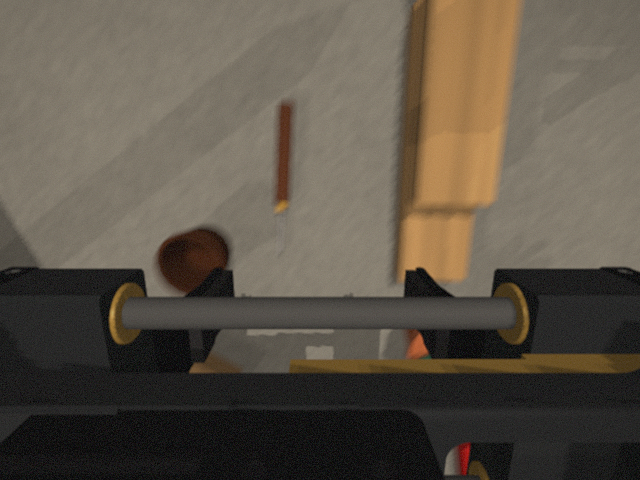

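Request:
apply_moves:
  series: "0 -.4 -.4 0 0; 0 -.8 -.8 0 0; 0 -1 -1 0 0;0 -1 -1 0 0"

```text
time_s: 20.85
ee_pos: [0.4355, -0.235, 0.1016]
orientation: [2.08, 2.354, -0.002]
contact_force: [0.9, 0.4, -0.1]
grip_width: 1.002
grip_force: 0.0
```

Request:
apply_moves:
  series: "0 -.4 0 0 0; 0 -.8 0 0 0; 0 -1 0 0 0;0 -1 0 0 0;0 -1 0 0 0"

```text
time_s: 21.35
ee_pos: [0.4502, -0.329, 0.101]
orientation: [-2.072, -2.359, -0.001]
contact_force: [-0.3, 0.3, -0.1]
grip_width: 1.0
grip_force: 0.0
```

Run:
```python
from h import *
f=grab('wrist','w5');go((.422,-.274,-.026),0)
c,q,W=blob(f,(8,80,80),(25,255,255),(150,0,560,290),.025); print(q.tolist(),W.round(4).tolist())
```

```text
t 21.4 tcp [ 0.45   -0.3283  0.1009] closing 7.46 gw 0.999 F [0.2 0.2 0.1]
  shift [ 0.572 -0.206  1.271] turn 0.083
[[288, 125], [350, 162], [305, 236], [246, 202]] [[0.4169, -0.2478], [0.4672, -0.2686], [0.4399, -0.3316], [0.3901, -0.31]]
```

View pics/w5.png

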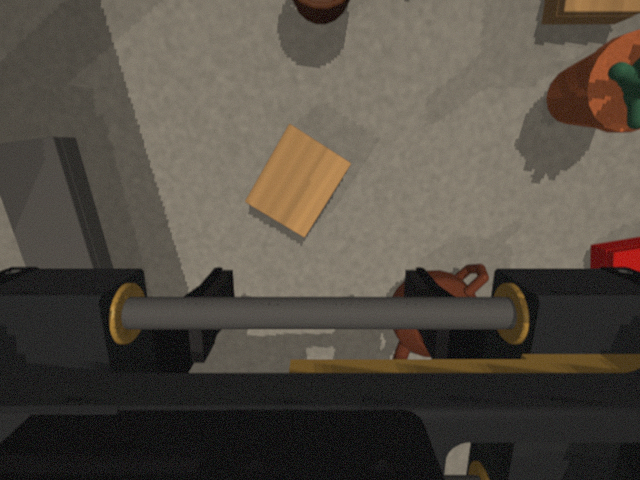

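Run:
```python
from h import *
f=optics.grab_frame('scene');g=optics.grab_frame('side')
for n,u,v,z in(('body',236,349,.032),('knob',235,338,.066),('spouttip',213,350,.05),('handle',254,341,.04)):print(n,px(f,u,v,z).round(3))
for n,u,v,z in(('body',343,168,.032),('handle/spout',357,156,.05),('other',333,173,.05)):print(n,px(g,u,v,z).round(3))
go((.4285,-.2895,-.026),-23)
```

```text
body [ 0.567 -0.39   0.032]
knob [ 0.561 -0.384  0.066]
spouttip [ 0.538 -0.436  0.05 ]
handle [ 0.587 -0.348  0.04 ]
body [ 0.549 -0.37   0.032]
handle/spout [ 0.525 -0.426  0.05 ]
other [ 0.556 -0.304  0.05 ]
t 21.5 tcp [ 0.45   -0.3282  0.1011] closing 7.5 gw 0.998 F [0.2 0.7 0.3]
  shift [ 0.409 -0.161  1.272] turn 0.339
```

Request:
apply_moves:
  series: "0 .2 -.1 0 .09; 0 .41 -.16 .2 .18; 0 .41 -.16 .4 .27; 0 .41 -.16 .6 .339; 0 .41 -.16 .8 .339; 0 .41 -.16 .9 .339; 0 .41 -.16 .9 .339"

```text
time_s: 22.2
ee_pos: [0.4284, -0.2902, 0.0103]
orientation: [-2.617, -1.731, 0.001]
contact_force: [-1.1, 0.9, -0.3]
grip_width: 1.0
grip_force: 0.0
```

Run:
```python
from h import *
go((.4285,-.2895,-.0255),-23)
```

```text
t 22.2 tcp [ 0.4284 -0.2902  0.0103] closing -23.03 gw 1.0 F [-1.1  0.9 -0.3]
  shift [ 0.006 -0.001  0.358] turn -0.0
```

Request:
apply_moves:
  series: "0 0 0 .2 0; 0 0 0 .36 0; .3 0 0 .36 0; 1 0 0 .36 0; 1 0 0 .36 0; 1 0 0 .36 0; 1 0 0 .36 0; 1 0 0 .36 0; 1 0 0 .36 0"

```text
time_s: 23.1
ee_pos: [0.4294, -0.2921, -0.024]
orientation: [2.62, 1.731, 0.0]
contact_force: [-1.2, 1.3, 6.9]
grip_width: 0.639
grip_force: 25.0
```

Request:
apply_moves:
  series: "1 0 0 -.2 0; 1 0 0 -.5 0; 1 0 0 -.9 0; 1 0 0 -1 0; 1 0 0 -1 0; 1 0 0 -1 0"

```text
time_s: 23.7
ee_pos: [0.4286, -0.2913, 0.0745]
orientation: [-2.62, -1.731, 0.0]
contact_force: [-0.7, 0.0, -0.6]
grip_width: 0.643
grip_force: 25.0
```

Run:
```python
from h import *
go((*B(0,.07),0.05),7.4)
```

```text
t 23.7 tcp [ 0.4286 -0.2913  0.0745] closing -23.09 gw 0.643 F [-0.7  0.  -0.6]
  shift [3.623 0.36  0.247] turn -0.339
```

Request:
apply_moves:
  series: "1 .2 0 -.1 -.05; 1 .5 .05 -.2 -.1; 1 .8 .1 -.2 -.15; 1 1 .1 -.2 -.2; 1 1 .1 -.2 -.25; 1 1 .1 -.2 -.3; 1 1 .1 -.2 -.339; 1 1 .1 -.2 -.339; 1 1 .1 -.2 -.339"

```text
time_s: 24.6
ee_pos: [0.4767, -0.2033, 0.0938]
orientation: [-2.073, -2.357, 0.0]
contact_force: [-0.3, 0.9, -1.2]
grip_width: 0.644
grip_force: 25.0
```

Run:
```python
from h import *
go((*B(0,.068),0.026),7.4)
```

```text
t 24.6 tcp [ 0.4767 -0.2033  0.0938] closing 7.34 gw 0.644 F [-0.3  0.9 -1.2]
  shift [2.108 1.557 0.679] turn -0.001
```

Request:
apply_moves:
  series: "1 .2 .15 0 0; 1 .5 .4 0 0; 1 .8 .6 0 0; 1 1 .8 0 0; 1 1 .8 0 0; 1 1 .8 0 0"

```text
time_s: 25.2
ee_pos: [0.5436, -0.0938, 0.0946]
orientation: [-2.071, -2.361, 0.001]
contact_force: [0.1, 0.1, -0.9]
grip_width: 0.64
grip_force: 25.0
```

Run:
```python
from h import *
f=grab('wrist','w6')
c,q,W=blob(f,(8,80,120),(25,255,255),(150,0,560,250),.05); print(q.tolist(),W.round(4).tolist())
D=W-BC; print('base frame',np.c_[D@UX,D@UY].round(4).tolist())
go((*B(0,.068),0.026),7.4)
```

```text
[[488, 15], [465, 234], [446, 249], [257, 249], [250, 230], [400, 16]] [[0.6281, 0.0658], [0.6472, -0.0718], [0.6362, -0.0846], [0.5, -0.1025], [0.4939, -0.089], [0.5746, 0.0582]]
base frame [[0.029, 0.1045], [0.0303, -0.0344], [0.0177, -0.0456], [-0.1197, -0.0459], [-0.1241, -0.0317], [-0.025, 0.1039]]
t 25.25 tcp [ 0.5433 -0.0944  0.0947] closing 7.4 gw 0.638 F [-0.  -0.7 -1.1]
  shift [1.114 0.759 0.686] turn 0.0
```

View pics/w6.png

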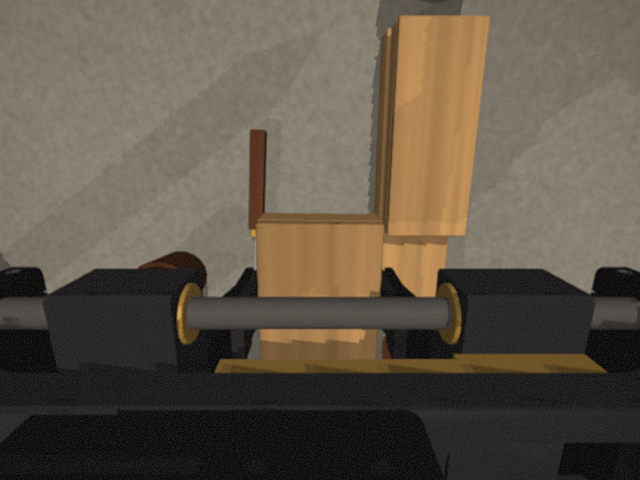

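Request:
apply_moves:
  series: "1 .3 .2 0 0; 1 .6 .4 0 0; 1 .9 .6 0 0; 1 1 .76 0 0; 1 1 .76 0 0; 1 1 .76 0 0"

```text
time_s: 25.85
ee_pos: [0.6055, 0.0135, 0.0948]
orientation: [-2.073, -2.359, 0.002]
contact_force: [-0.4, 0.3, -0.9]
grip_width: 0.641
grip_force: 25.0
```

Request:
apply_moves:
  series: "1 .12 0 .1 0; 1 .12 0 .3 0; 1 .12 0 .45 0; 1 .12 0 .55 0; 1 .12 0 .62 0; 1 .12 0 .65 0; 1 .12 0 .65 0; 1 .12 0 .65 0"

```text
time_s: 26.65
ee_pos: [0.6054, 0.0264, 0.0307]
orientation: [2.073, 2.36, 0.001]
contact_force: [0.4, -0.5, 0.8]
grip_width: 0.645
grip_force: 25.0
```

Run:
```python
from h import *
go((*B(0,.068),0.026),7.4)
```

```text
t 26.65 tcp [0.6054 0.0264 0.0307] closing 7.41 gw 0.645 F [ 0.4 -0.5  0.8]
  shift [-0.004 -0.014  0.047] turn 0.0
```

Request:
apply_moves:
  series: "1 0 -.01 .02 0; 1 0 -.01 .04 0; 1 0 -.01 .05 0; 1 0 -.01 .05 0; .3 0 -.01 .05 0; .2 0 -.01 .05 0; .1 0 -.01 .05 0; 0 0 -.01 .05 0; 0 0 -.01 -.1 0; 0 0 -.01 -.4 0"

```text
time_s: 27.65
ee_pos: [0.6019, 0.0266, 0.0691]
orientation: [-2.07, -2.357, 0.005]
contact_force: [0.9, -0.1, 0.5]
grip_width: 0.981
grip_force: 0.0
```

Request:
apply_moves:
  series: "0 -.2 0 -.5 0; 0 -.6 0 -.5 0; 0 -1 0 -.5 0; 0 -1 0 -.5 0; 0 -1 0 -.5 0"

```text
time_s: 28.15
ee_pos: [0.6169, -0.0736, 0.1211]
orientation: [2.076, 2.358, 0.001]
contact_force: [0.6, -0.1, -0.0]
grip_width: 1.0
grip_force: 0.0
```

Run:
```python
from h import *
f=grab('wrist','w7')
c,q,W=blob(f,(8,80,120),(25,255,255),(240,0,400,250),.075); print(q.tolist())
D=W-BC; print('base frame',np.c_[D@UX,D@UY].round(4).tolist())
g=grab('side')
cm=(lambda m:max(cv2.findContours(m,0,2)[0],key=cv2.contourArea))(cv2.inRange(cv2.cvtColor(g['img'][200:240,335:375],cv2.COLOR_BGR2HSV),(0,100,10),(14,255,110)))
b=cv2.boundingRect(cm);print('cup side bbox',b[0]+335,b[1]+200,b[2:])
go((.44,-.145,0.02),0)
```

```text
[[362, 34], [356, 238], [349, 249], [287, 249], [275, 33]]
base frame [[0.0279, 0.105], [0.0276, -0.0274], [0.0227, -0.0357], [-0.0227, -0.0356], [-0.0266, 0.1056]]
cup side bbox 345 208 (20, 24)
t 28.25 tcp [ 0.6163 -0.0719  0.1205] closing 7.43 gw 0.998 F [-0.3  1.1 -0.7]
  shift [-0.498 -1.842  1.005] turn 0.083
```

View pics/w7.png

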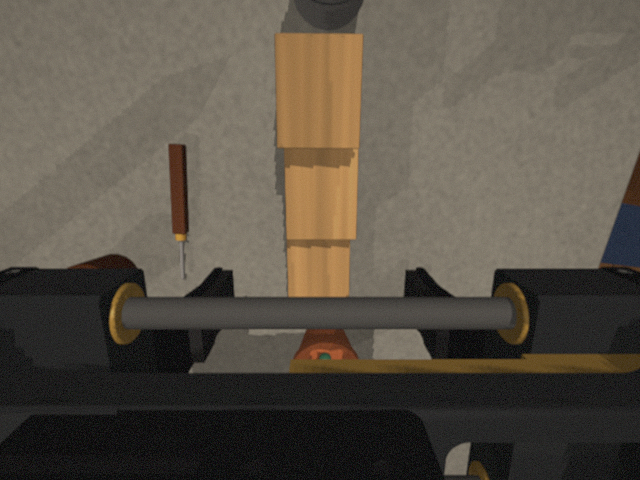

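Request:
apply_moves:
  series: "0 -.1 -.4 0 0; 0 -.3 -.8 0 0; 0 -.6 -1 0 0; 0 -.6 -1 0 0"

```text
time_s: 28.65
ee_pos: [0.5233, -0.1464, 0.1203]
orientation: [-2.075, -2.358, 0.002]
contact_force: [1.2, -0.0, 0.5]
grip_width: 0.998
grip_force: 0.0
```

Request:
apply_moves:
  series: "0 -.2 -.4 0 0; 0 -.5 -.8 0 0; 0 -.6 -1 0 0; 0 -.6 -1 0 0; 0 -.6 -1 0 0"

```text
time_s: 29.15
ee_pos: [0.4348, -0.2168, 0.1204]
orientation: [2.073, 2.36, 0.001]
contact_force: [0.3, 0.9, 0.3]
grip_width: 0.998
grip_force: 0.0
```

Run:
```python
from h import *
f=grab('wrist','w8')
H=cv2.cvtColor(f['img'],cv2.COLOR_BGR2HSV)
m=cv2.inRange(H,(0,110,10),(16,255,130))|cv2.inRange(H,(172,110,10),(180,255,130));m[265:]=0
m=cv2.morphologyEx(m,cv2.MORPH_OPEN,np.ones((3,3)))
for c in cv2.findContours(m,0,2)[0]:
    if cv2.contourArea(c)>300:
        b=cv2.boundingRect(c);e=cv2.minEnclosingCircle(c);print(b,e,cv2.contourArea(c),px(f,*e[0],.046).round(4))
p=lambda u,v:px(f,u,v,.046)[:2].round(4)
go((.43,-.145,0.0),7.4)
for q in((.43,-.145,.046),(.43,-.145,0)):print(uv(f,q))
```

```text
(514, 204, 62, 61) ((549.776123046875, 229.49440002441406), 35.86384582519531) 1588.5 [ 0.6197 -0.1882  0.046 ]
(288, 113, 69, 71) ((322.0, 148.0), 35.6932373046875) 3691.0 [ 0.4291 -0.1489  0.046 ]
(397, 0, 26, 95) ((411.0, 47.0), 48.270172119140625) 1338.0 [ 0.4823 -0.0722  0.046 ]
t 29.2 tcp [ 0.4352 -0.2167  0.1204] closing 7.48 gw 0.996 F [ 0.8 -0.1  0.9]
  shift [0.718 0.041 1.204] turn 0.001
(np.float64(323.9138251453213), np.float64(142.88849387544178))
(np.float64(323.0865948364723), np.float64(143.46760823037908))
```

Request:
apply_moves:
  series: ".2 .3 .03 0 0; .2 .68 .03 .2 0; .2 .68 .03 .5 0; .2 .68 .03 .8 0; .2 .68 .03 .9 0; .2 .68 .03 .9 0"
  force: 12

```text
time_s: 29.8
ee_pos: [0.4283, -0.1485, 0.0291]
orientation: [-2.069, -2.36, 0.0]
contact_force: [-0.1, 0.2, 0.6]
grip_width: 0.802
grip_force: 0.0
```

Request:
apply_moves:
  series: ".2 0 0 .2 0; .2 0 0 .4 0; .2 0 0 .42 0; .5 0 0 .42 0; 1 0 0 .42 0; 1 0 0 .42 0; 1 0 0 .42 0; 1 0 0 .42 0"

```text
time_s: 30.6
ee_pos: [0.4289, -0.1501, -0.0108]
orientation: [2.072, 2.359, 0.001]
contact_force: [-0.3, -0.4, 6.8]
grip_width: 0.593
grip_force: 11.5
```

Request:
apply_moves:
  series: "1 0 0 -.05 0; 1 0 0 -.2 0; 1 0 0 -.5 0; 1 0 0 -.9 0; 1 0 0 -1 0; 1 0 0 -1 0"

```text
time_s: 31.2
ee_pos: [0.4292, -0.1503, 0.0898]
orientation: [2.07, 2.357, 0.001]
contact_force: [0.2, 0.3, -1.3]
grip_width: 0.59
grip_force: 12.0
```

Run:
```python
from h import *
print(B(0,0));go((*B(0,0),0.04),7.4)
g=grab('side','s6')
f=grab('wrist','w9')
```

```text
[ 0.6128 -0.0416]
t 31.2 tcp [ 0.4292 -0.1503  0.0898] closing 7.42 gw 0.59 F [ 0.2  0.3 -1.3]
  shift [0.843 1.96  0.502] turn 0.0
```

Request:
apply_moves:
  series: "1 .1 .2 0 0; 1 .2 .5 0 0; 1 .3 .8 0 0; 1 .42 1 0 0; 1 .42 1 0 0"

```text
time_s: 31.8
ee_pos: [0.5233, -0.0937, 0.0862]
orientation: [-2.069, -2.362, -0.0]
contact_force: [-0.4, 0.4, -1.1]
grip_width: 0.594
grip_force: 12.0
```

Request:
apply_moves:
  series: "1 .1 .2 0 0; 1 .2 .5 0 0; 1 .3 .8 0 0; 1 .41 .96 0 0; 1 .41 .96 0 0; 1 .41 .96 .1 0; 1 .41 .96 .2 0; 1 .41 .96 .3 0; 1 .41 .96 .4 0; 1 .41 .96 .4 0"

```text
time_s: 32.8
ee_pos: [0.6099, -0.0422, 0.0461]
orientation: [-2.071, -2.357, 0.003]
contact_force: [-0.4, 0.1, -1.4]
grip_width: 0.591
grip_force: 12.0
```

Run:
```python
from h import *
go((*B(0,-.001),0.039),7.4)
```

```text
t 32.8 tcp [ 0.6099 -0.0422  0.0461] closing 7.37 gw 0.591 F [-0.4  0.1 -1.4]
  shift [-0.008  0.03   0.071] turn -0.0
```

Request:
apply_moves:
  series: "1 0 .02 .02 0; 1 0 .02 .04 0; 1 0 .02 .055 0; 1 0 .02 .065 0; 1 0 .02 .065 0; 1 0 .02 .065 0"

```text
time_s: 33.4
ee_pos: [0.6139, -0.0418, 0.0419]
orientation: [2.073, 2.36, 0.0]
contact_force: [-0.9, 0.1, -0.7]
grip_width: 0.593
grip_force: 12.0
```

Request:
apply_moves:
  series: "1 0 0 .01 0; 1 0 0 .02 0; 1 0 0 .02 0; 1 0 0 .02 0"

```text
time_s: 33.8
ee_pos: [0.6138, -0.0419, 0.0397]
orientation: [-2.073, -2.36, 0.0]
contact_force: [0.6, 0.1, -1.6]
grip_width: 0.591
grip_force: 12.0
```

Request:
apply_moves:
  series: "1 0 0 .01 0; 1 0 0 .01 0; 1 0 0 .01 0"

```text
time_s: 34.1
ee_pos: [0.6139, -0.0419, 0.0393]
orientation: [2.073, 2.36, 0.0]
contact_force: [-1.0, 1.1, 4.2]
grip_width: 0.589
grip_force: 11.7
```

Request:
apply_moves:
  series: ".35 0 0 0 0; .3 0 0 0 0; .25 0 0 0 0; .2 0 0 0 0; .1 0 0 0 0; .1 0 0 -.2 0; .1 0 0 -.6 0; 0 0 0 -.9 0; 0 0 0 -.9 0"

```text
time_s: 35.0
ee_pos: [0.6175, -0.0427, 0.1335]
orientation: [2.067, 2.354, 0.007]
contact_force: [1.4, -0.5, -0.1]
grip_width: 0.971
grip_force: 0.0
```

Request:
apply_moves:
  series: "0 0 -.4 0 0; 0 -.4 -.6 0 0; 0 -.8 -.6 0 0; 0 -.8 -.6 0 0;0 -.8 -.6 0 0"

```text
time_s: 35.5
ee_pos: [0.5641, -0.1296, 0.1279]
orientation: [-2.075, -2.357, 0.0]
contact_force: [-0.1, 0.1, -0.8]
grip_width: 1.0
grip_force: 0.0
```

Run:
```python
from h import *
f=grab('wrist','w10')
H=cv2.cvtColor(f['img'],cv2.COLOR_BGR2HSV)
m=cv2.inRange(H,(0,110,10),(16,255,110))|cv2.inRange(H,(172,110,10),(180,255,110));m[265:]=0
m=cv2.morphologyEx(m,cv2.MORPH_OPEN,np.ones((3,3)))
for c in cv2.findContours(m,0,2)[0]:
    if cv2.contourArea(c)>300:
        b=cv2.boundingRect(c);e=cv2.minEnclosingCircle(c);d=px(f,*e[0],.096)[:2]-BC;print(b,e[0],e[1],'base',(d@UX).round(4),(d@UY).round(4))
go((.448,.302,0),7.4)
```

```text
(237, 85, 14, 95) (242.5, 132.0) 47.3208122253418 base -0.107 -0.0029
(371, 75, 86, 95) (412.0, 122.0) 48.052154541015625 base -0.0005 0.0029
t 35.55 tcp [ 0.5639 -0.1286  0.1279] closing 7.36 gw 0.997 F [ 0.5 -0.6  0.5]
  shift [ 4.417 -0.595  1.286] turn -0.0
```

Request:
apply_moves:
  series: "0 .4 -.5 0 0; 0 .8 -.6 0 0; 0 1 -.6 0 0"

```text
time_s: 35.85
ee_pos: [0.4861, -0.0331, 0.1277]
orientation: [-2.066, -2.356, 0.005]
contact_force: [-0.2, 0.3, 0.3]
grip_width: 1.004
grip_force: 0.0
```

Request:
apply_moves:
  series: "0 .4 0 0 0; 0 .8 0 0 0; 0 1 0 0 0"

```text
time_s: 36.15
ee_pos: [0.477, 0.0656, 0.1284]
orientation: [-2.067, -2.362, 0.001]
contact_force: [0.9, -0.8, -0.4]
grip_width: 0.999
grip_force: 0.0
```

Request:
apply_moves:
  series: "0 .4 0 0 0; 0 .8 0 0 0; 0 1 0 0 0; 0 1 0 0 0"

```text
time_s: 36.55
ee_pos: [0.4645, 0.1642, 0.1284]
orientation: [-2.065, -2.366, 0.001]
contact_force: [0.6, 0.0, -0.2]
grip_width: 1.0
grip_force: 0.0
```

Request:
apply_moves:
  series: "0 .3 0 0 0; 0 .4 0 0 0; 0 .4 0 0 0; 0 .4 0 0 0"

```text
time_s: 36.95
ee_pos: [0.4611, 0.1999, 0.1286]
orientation: [2.072, 2.361, -0.001]
contact_force: [1.3, -0.7, 0.6]
grip_width: 1.001
grip_force: 0.0
```

Run:
```python
from h import *
f=grab('wrist','w11')
H=cv2.cvtColor(f['img'],cv2.COLOR_BGR2HSV)
m=cv2.inRange(H,(30,50,10),(80,255,255));m[265:]=0
m=cv2.morphologyEx(m,cv2.MORPH_OPEN,np.ones((3,3)))
for c in cv2.findContours(m,0,2)[0]:
    if cv2.contourArea(c)>300:
        b=cv2.boundingRect(c);print(b);x,y,w,h=b
        cv2.imwrite('pics/w11c.png',cv2.resize(f['img'][max(0,y-40):y+h+40,max(0,x-40):x+w+40],None,fx=3,fy=3)); print('crop origin',max(0,x-40),max(0,y-40))
go((.448,.302,0),7.4)
```

```text
(295, 85, 56, 59)
crop origin 255 45
t 37.0 tcp [0.4613 0.1996 0.1286] closing 7.41 gw 1.005 F [ 0.3 -0.4 -0.7]
  shift [1.033e+00 1.000e-03 1.286e+00] turn 0.0
```

View pics/w11c.png

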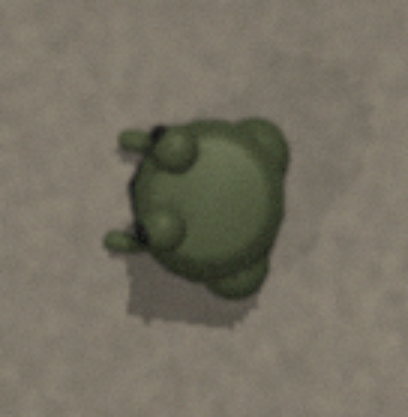

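The crop shows the frog seen from above, body centred at wrist px ≈ (324,112), looking left in the image with haunches at its right; I will grip it across its flanks.

Run:
```python
from h import *
f=grab('wrist')
c=px(f,323,111.5,.017);print(c)
go((*c[:2],-.023),88.2)
```

```text
[0.45276041 0.29694688 0.017     ]
t 37.05 tcp [0.4614 0.1995 0.1287] closing 7.37 gw 1.001 F [0.2 0.3 0.2]
  shift [0.978 0.04  1.516] turn -0.898
```

Request:
apply_moves:
  series: ".2 .3 .02 0 -.09; .2 .7 .02 0 -.18; .2 .98 .02 0 -.27; .2 .98 .02 .1 -.36; .2 .98 .02 .2 -.45; .2 .98 .02 .3 -.54; .2 .98 .02 .4 -.63; .2 .98 .02 .5 -.72; .2 .98 .02 .6 -.81; .2 .98 .02 .7 -.9"

```text
time_s: 38.05
ee_pos: [0.4511, 0.2969, 0.0583]
orientation: [-0.036, -3.141, 0.0]
contact_force: [-0.3, -0.6, -0.2]
grip_width: 0.799
grip_force: 0.0
```

Run:
```python
from h import *
go((.451,.2967,-.023),88.2)
```

```text
t 38.05 tcp [0.4511 0.2969 0.0583] closing 88.67 gw 0.799 F [-0.3 -0.6 -0.2]
  shift [ 0.001 -0.001  0.813] turn 0.005
```

Request:
apply_moves:
  series: ".2 0 0 .3 0; .2 0 0 .6 0; .2 0 0 .8 0; .2 0 0 .8 0; .6 0 0 .8 0; 1 0 0 .8 0; 1 0 0 .8 0; 1 0 0 .8 0; 1 0 0 .8 0; 1 0 0 .8 0"
  force: 15

```text
time_s: 39.05
ee_pos: [0.4512, 0.2982, -0.0204]
orientation: [0.043, 3.14, 0.001]
contact_force: [0.6, -0.7, 5.7]
grip_width: 0.489
grip_force: 15.2
```

Request:
apply_moves:
  series: "1 0 0 -.05 0; 1 0 0 -.2 0; 1 0 0 -.5 0; 1 0 0 -.9 0; 1 0 0 -1 0; 1 0 0 -1 0"

```text
time_s: 39.65
ee_pos: [0.4517, 0.2985, 0.0804]
orientation: [0.043, 3.138, 0.002]
contact_force: [-0.3, 0.7, -0.6]
grip_width: 0.487
grip_force: 14.9
```

Run:
```python
from h import *
go((*B(0,.072),.0546),7.4)
```

```text
t 39.65 tcp [0.4517 0.2985 0.0804] closing 88.43 gw 0.487 F [-0.3  0.7 -0.6]
  shift [-1.591 -2.644  0.26 ] turn 0.9
```

Request:
apply_moves:
  series: "1 0 -.2 -.2 .04; 1 0 -.5 -.4 .08; 1 0 -.8 -.4 .12; 1 0 -1 -.4 .16; 1 0 -1 -.4 .2"

```text
time_s: 40.15
ee_pos: [0.446, 0.1955, 0.1171]
orientation: [-0.542, -3.09, 0.004]
contact_force: [0.2, 0.7, -0.5]
grip_width: 0.485
grip_force: 14.9
```

Run:
```python
from h import *
go((*B(0,.072),.0546),7.4)
```

```text
t 40.15 tcp [0.446  0.1955 0.1171] closing 70.12 gw 0.485 F [ 0.2  0.7 -0.5]
  shift [-2.048 -1.02   0.62 ] turn 0.697
```

Request:
apply_moves:
  series: "1 -.2 -.2 0 .05; 1 -.4 -.4 0 .1; 1 -.6 -.6 0 .15; 1 -.8 -.8 0 .2; 1 -1 -1 0 .25; 1 -1 -1 0 .3; 1 -1 -1 0 .35; 1 -1 -1 0 .4"

```text
time_s: 40.95
ee_pos: [0.507, 0.0699, 0.1167]
orientation: [-1.469, -2.772, 0.003]
contact_force: [-0.1, 0.3, -0.0]
grip_width: 0.487
grip_force: 14.9
```

Run:
```python
from h import *
go((*B(0,.072),.0546),7.4)
```

```text
t 40.95 tcp [0.507  0.0699 0.1167] closing 34.17 gw 0.487 F [-0.1  0.3 -0. ]
  shift [-0.875  0.576  0.616] turn 0.297
```

Request:
apply_moves:
  series: "1 -.2 .15 0 .05; 1 -.4 .3 0 .1; 1 -.6 .45 0 .15; 1 -.8 .57 0 .2; 1 -.875 .575 0 .25; 1 -.875 .575 0 .297; 1 -.875 .575 .15 .297; 1 -.875 .575 .3 .297; 1 -.875 .575 .4 .297; 1 -.875 .575 .4 .297"

```text
time_s: 41.95
ee_pos: [0.6029, 0.0308, 0.0756]
orientation: [-2.064, -2.361, 0.006]
contact_force: [0.5, -0.4, -0.7]
grip_width: 0.488
grip_force: 14.9
```

Run:
```python
from h import *
go((*B(0,.072),.0546),7.4)
```

```text
t 41.95 tcp [0.6029 0.0308 0.0756] closing 7.68 gw 0.488 F [ 0.5 -0.4 -0.7]
  shift [-0.011  0.006  0.21 ] turn 0.003
```

Request:
apply_moves:
  series: "1 -.01 0 .05 0; 1 -.01 0 .1 0; 1 -.01 0 .15 0; 1 -.01 0 .18 0; 1 -.01 0 .19 0; 1 -.01 0 .19 0; 1 -.01 0 .19 0"

```text
time_s: 42.65
ee_pos: [0.6057, 0.0295, 0.06]
orientation: [2.067, 2.365, 0.0]
contact_force: [0.4, 0.5, -1.2]
grip_width: 0.49
grip_force: 14.9
```

Request:
apply_moves:
  series: "1 0 0 .01 0; 1 0 0 .015 0; 1 0 0 .015 0"

```text
time_s: 42.95
ee_pos: [0.6055, 0.0295, 0.0582]
orientation: [-2.068, -2.365, 0.0]
contact_force: [-0.1, -0.1, -0.2]
grip_width: 0.489
grip_force: 14.9
```

Request:
apply_moves:
  series: "1 0 0 .01 0; 1 0 0 .02 0; 1 0 0 .02 0; 1 0 0 .02 0"

```text
time_s: 43.35
ee_pos: [0.6055, 0.0295, 0.0562]
orientation: [-2.067, -2.365, 0.0]
contact_force: [0.7, -0.6, -1.5]
grip_width: 0.486
grip_force: 14.9
```

Request:
apply_moves:
  series: "1 0 0 .01 0; 1 0 0 .01 0; 1 0 0 .01 0"

```text
time_s: 43.65
ee_pos: [0.6055, 0.0295, 0.0552]
orientation: [-2.067, -2.365, 0.0]
contact_force: [0.3, -0.3, -0.4]
grip_width: 0.491
grip_force: 14.9
```

Request:
apply_moves:
  series: "1 0 0 .005 0; 1 0 0 .01 0; 1 0 0 .01 0; 1 0 0 .01 0"

```text
time_s: 44.05
ee_pos: [0.6057, 0.0295, 0.0547]
orientation: [2.067, 2.365, 0.0]
contact_force: [-1.6, -0.6, 4.4]
grip_width: 0.486
grip_force: 15.1
```

Request:
apply_moves:
  series: ".45 0 0 0 0; .4 0 0 0 0; .35 0 0 0 0; .3 0 0 0 0; .2 0 0 0 0; .2 0 0 -.2 0; .2 0 0 -.6 0; 0 0 0 -.9 0; 0 0 0 -.9 0"

```text
time_s: 44.95
ee_pos: [0.6092, 0.0292, 0.1489]
orientation: [2.062, 2.359, 0.009]
contact_force: [0.3, 0.1, -0.3]
grip_width: 0.905
grip_force: 0.0
```

Request:
apply_moves:
  series: "0 -.4 -.2 0 0; 0 -.8 -.3 0 0; 0 -1 -.3 0 0; 0 -1 -.3 0 0; 0 -1 -.3 0 0"

```text
time_s: 45.45
ee_pos: [0.5885, -0.0735, 0.1433]
orientation: [-2.068, -2.362, 0.001]
contact_force: [-0.5, -0.3, -1.2]
grip_width: 1.003
grip_force: 0.0
```

Run:
```python
from h import *
f=grab('wrist','w12');H=cv2.cvtColor(f['img'],cv2.COLOR_BGR2HSV)
def show(n,m,z,amin=250):
    m=cv2.morphologyEx(m,cv2.MORPH_OPEN,np.ones((3,3)));m[265:]=0
    for c in cv2.findContours(m,0,2)[0]:
        if cv2.contourArea(c)>amin:
            e=cv2.minEnclosingCircle(c);d=px(f,*e[0],z)[:2]-BC;print(n,cv2.boundingRect(c),np.round(e[1],1),'base',(d@UX).round(4),(d@UY).round(4))
show('frog',cv2.inRange(H,(30,50,10),(80,255,255)),.092)
br=cv2.inRange(H,(0,110,10),(16,255,110))|cv2.inRange(H,(172,110,10),(180,255,110))
show('cup',br,.096);show('pick',br,.012)
ct=[c for c in cv2.findContours(br,0,2)[0] if 200<cv2.contourArea(c)<2500]
go((.6,-.1,0),7.4)
g=grab('side','s7');Hs=cv2.cvtColor(g['img'],cv2.COLOR_BGR2HSV)
for n,a,b,roi in(('frog',(30,50,10),(80,255,255),(240,180,300,262)),('cup',(0,110,10),(14,255,110),(240,170,320,262))):
    x0,y0,x1,y1=roi;m=cv2.inRange(Hs[y0:y1,x0:x1],a,b)
    for c in cv2.findContours(m,0,2)[0]:
        if cv2.contourArea(c)>60:
            r_=cv2.boundingRect(c);print('side',n,r_[0]+x0,r_[1]+y0,r_[2:])
print('exp frog base/top',uv(g,(*B(0,.07),.075)),uv(g,(*B(0,.07),.113)),'cup',uv(g,(*B(0,0),.05)),uv(g,(*B(0,0),.096)))
```

```text
frog (328, 62, 71, 72) 42.9 base 0.0013 0.0716
cup (322, 167, 75, 75) 37.9 base 0.0011 0.0013
cup (211, 149, 14, 83) 41.4 base -0.0994 0.0108
pick (322, 167, 75, 75) 37.9 base 0.0111 -0.0123
pick (211, 149, 14, 83) 41.4 base -0.1245 0.0006
t 45.5 tcp [ 0.5885 -0.0728  0.1434] closing 7.68 gw 1.002 F [-0.3 -0.  -0.7]
  shift [-0.287  0.08   1.434] turn 0.003
side frog 253 213 (21, 21)
side frog 281 180 (19, 7)
side cup 263 199 (21, 23)
exp frog base/top (np.float64(263.66734109125), np.float64(226.25489279086239)) (np.float64(262.2195505785202), np.float64(214.07324996645096)) cup (np.float64(274.5987574996425), np.float64(217.5852017898103)) (np.float64(273.23709764698197), np.float64(203.41571396711802))
```

```bash
python3 -c "
from h import *
print(r.hand_in())"
```

```text
the job is handed in; nothing more can be done
None
```

The job is handed in at 45.5 s on the robot clock. In the last camera check the frog, cup and pick were within about 2 mm of their target spots. The tiers measured flush and centred when stacked, and the tongs and teapot were left alone.

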